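# Gauge a loose slicer pusher and hang it in its hole

### The job

Take the food pusher that stands alone in the square steel stand and gauge it in the sprung sizing board: push its shaft through the widest hole until the tip is well out underneath, pull it out, and step down one hole at a time in the same way until a hole refuses it (feel for the hole before you call it refused) or it has passed the narrowest. Then leave it hanging upright in the smallest hole that it passes, pushed fully home with its collar flat on the board, and let go. Press lightly, never so hard that the board goes down onto its stops, and leave the other two pushers, the bowl and the tub alone.

Things in the scene. Friction and masses are not known exactly. Their poses are not given: they have to be found in the camera images.
- pusher_a: white plastic food pusher, one of three look-alikes (a, b, c) that change places, ~120 g. Origin: centre of the collar's underside, z up the axis; round. Above: collar 42 mm across, 6 thick; handle 26 mm across, up to 54 mm, thin 31 mm lip at its top. Below: straight shaft 60 mm long. The shafts are 20, 24 and 28 mm in diameter; which is which is not told and is hidden in the stands
- pusher_b: white plastic food pusher, one of three look-alikes (a, b, c) that change places, ~120 g. Origin: centre of the collar's underside, z up the axis; round. Above: collar 42 mm across, 6 thick; handle 26 mm across, up to 54 mm, thin 31 mm lip at its top. Below: straight shaft 60 mm long. The shafts are 20, 24 and 28 mm in diameter; which is which is not told and is hidden in the stands
- pusher_c: white plastic food pusher, one of three look-alikes (a, b, c) that change places, ~120 g. Origin: centre of the collar's underside, z up the axis; round. Above: collar 42 mm across, 6 thick; handle 26 mm across, up to 54 mm, thin 31 mm lip at its top. Below: straight shaft 60 mm long. The shafts are 20, 24 and 28 mm in diameter; which is which is not told and is hidden in the stands
- pusher_a_tip (a point): centre of the flat foot of pusher_a's shaft (edge bevelled 1 mm), 60 mm below its origin on its axis
- pusher_b_tip (a point): centre of the flat foot of pusher_b's shaft (edge bevelled 1 mm), 60 mm below its origin on its axis
- pusher_c_tip (a point): centre of the flat foot of pusher_c's shaft (edge bevelled 1 mm), 60 mm below its origin on its axis
- stand: fixed square steel stand, 60 x 60 mm, 70 mm high, on a round 90 mm foot, with one upright 35 mm hole 66 mm deep; origin: centre of its underside. The pusher to be gauged stands in it, collar resting on its top (origin 70 mm up); it lifts straight out
- caddy: fixed grey plastic block, 64 x 160 mm (along its y), 70 mm high, in which the two other pushers stand 84 mm apart; origin: centre of its underside
- gauge: fixed sizing rack: steel base 90 x 236 mm, end cheeks 80 mm high, between them a sprung white board 75 x 204 x 12 mm, top 100 mm up, 82 mm free beneath, three upright through holes in a row along y. Origin: centre of the underside. The board yields down from about 3 N, then 1.8 N/mm, stops 12 mm down at about 25 N. Sideways it stays put up to about 8 N
- hole_wide (a point): nominal mouth of the wide hole, 29.4 mm across, sharp-edged, 55 mm to +y of the rack's middle, at the top of the unpressed board; z up, y along the row. It belongs to the frame: the board has end play, so all real holes lie together up to 3 mm off, either way along y (true in x), differently each time
- hole_mid (a point): nominal mouth of the mid hole, 25.4 mm across, sharp-edged, at the rack's middle, at the top of the unpressed board; z up, y along the row. It belongs to the frame: the board has end play, so all real holes lie together up to 3 mm off, either way along y (true in x), differently each time
- hole_narrow (a point): nominal mouth of the narrow hole, 21.4 mm across, sharp-edged, 55 mm to -y of the rack's middle, at the top of the unpressed board; z up, y along the row. It belongs to the frame: the board has end play, so all real holes lie together up to 3 mm off, either way along y (true in x), differently each time
- bowl: a steel mixing bowl, 120 mm across and 50 mm high, a bystander; origin under its centre
- tub: an open white plastic food tub, 110 x 90 x 60 mm, a bystander; origin under its centre
There are look-alikes about, which are no part of the job. Leave any green, orange or yellow look-alike of the pusher_b alone.

How it is judged (in metres and radians):
On the way, in this order (a step that is already met when the one before it is completed fails the run):
1. a pusher is lifted out of its stand (height (world z) of any of pusher_a_tip, pusher_b_tip, pusher_c_tip above 0.075 m), for 0.1 s.
2. it is pushed through the widest hole, its tip 4 mm or more out underneath (((z of pusher_a_tip in the frame of hole_wide below -0.016 m and horizontal distance between pusher_a_tip and hole_wide below 0.012 m) or (z of pusher_b_tip in the frame of hole_wide below -0.016 m and horizontal distance between pusher_b_tip and hole_wide below 0.012 m) or (z of pusher_c_tip in the frame of hole_wide below -0.016 m and horizontal distance between pusher_c_tip and hole_wide below 0.012 m))), for 0.05 s.
3. it is tried in the middle hole: pushed through (24 and 20 mm) or pressed on it and refused (28 mm) (((contact force between pusher_a and gauge above 2 N and horizontal distance between pusher_a_tip and hole_mid below 0.008 m and z of pusher_a_tip in the frame of hole_mid above -0.016 m) or (z of pusher_b_tip in the frame of hole_mid below -0.016 m and horizontal distance between pusher_b_tip and hole_mid below 0.012 m) or (z of pusher_c_tip in the frame of hole_mid below -0.016 m and horizontal distance between pusher_c_tip and hole_mid below 0.012 m))), for 0.05 s.
4. the gauging goes on: the 20 mm pusher goes through the narrow hole, the 24 mm one is pressed on it and refused, the 28 mm one goes back through the widest (((z of pusher_a_tip in the frame of hole_wide below -0.016 m and horizontal distance between pusher_a_tip and hole_wide below 0.012 m) or (contact force between pusher_b and gauge above 2 N and horizontal distance between pusher_b_tip and hole_narrow below 0.008 m and z of pusher_b_tip in the frame of hole_narrow above -0.016 m) or (z of pusher_c_tip in the frame of hole_narrow below -0.016 m and horizontal distance between pusher_c_tip and hole_narrow below 0.012 m))), for 0.05 s.
At the end, for the whole second after the job is handed in: The pusher from the stand hangs at rest in the smallest hole it passes (28 mm: wide, 24: mid, 20: narrow), collar 3 mm above to 4 mm below the unpressed board's top, within 7 mm of the nominal centre, upright to 0.08 rad; the others within 15 mm of their places in the caddy (((z of pusher_a in the frame of hole_wide between -0.004 and 0.003 m and horizontal distance between pusher_a and hole_wide below 0.007 m and angle between pusher_a's own z axis and vertical below 0.08 rad and linear speed of pusher_a below 0.02 m/s and horizontal distance between each of pusher_b, pusher_c and stand above 0.05 m and distance of each of pusher_b, pusher_c from where it was at the start of the episode below 0.015 m) or (z of pusher_b in the frame of hole_mid between -0.004 and 0.003 m and horizontal distance between pusher_b and hole_mid below 0.007 m and angle between pusher_b's own z axis and vertical below 0.08 rad and linear speed of pusher_b below 0.02 m/s and horizontal distance between each of pusher_a, pusher_c and stand above 0.05 m and distance of each of pusher_a, pusher_c from where it was at the start of the episode below 0.015 m) or (z of pusher_c in the frame of hole_narrow between -0.004 and 0.003 m and horizontal distance between pusher_c and hole_narrow below 0.007 m and angle between pusher_c's own z axis and vertical below 0.08 rad and linear speed of pusher_c below 0.02 m/s and horizontal distance between each of pusher_a, pusher_b and stand above 0.05 m and distance of each of pusher_a, pusher_b from where it was at the start of the episode below 0.015 m))); the robot touches nothing.
It fails at once if the sizing rack is pushed with more than 25 N (the board is driven onto its stops) (contact force between anything else and gauge above 25 N).
It fails at once if a second pusher is disturbed (distance of each of pusher_a, pusher_b from where it was at the start of the episode above 0.015 m or distance of each of pusher_a, pusher_c from where it was at the start of the episode above 0.015 m or distance of each of pusher_b, pusher_c from where it was at the start of the episode above 0.015 m).
It fails at once if the bowl or the tub is shifted by more than 30 mm (distance of any of bowl, tub from where it was at the start of the episode above 0.03 m).
It also fails if it takes over 54 s, if anything falls off the work surface, if the arm or the gripper's body presses on something with over 40 N, if the wrist force passes 120 N, or if a joint passes its speed limit or range.

### The arm

A 6-joint arm with a two-finger parallel gripper is mounted at the origin on the work surface. World frame = base frame: x ahead of the robot, y to its left, z up, the work surface at z = 0. Lengths are in m, angles in degrees, forces in N, time in s.
With the tool pointing down it reaches from about 0.35 to 0.875 m from the base axis. Payload 4.2 kg.
Tool frame: the origin (TCP) lies between the finger pads; the fingertips stand 14 mm ahead of it and the grasp point (between the pads) lies 5 mm behind it (r.tcp_to_tips is the distance from the TCP to the fingertips, in m); y points along the fingers, x is the direction in which the jaws open and shut, and the axes are right-handed (so a half turn about y gives the same grasp; the last joint's range is limited). The gripper opens to 87 mm and grips with 3 to 60 N. Pads are 19 mm wide; open, the fingers measure 117 mm over their backs; the gripper's body (75 mm by 190 mm) begins 51 mm behind the grasp point.
Start: joints at [-52.735, 22.042, 0.453, 0, -68.411, -14.817], TCP at [0.239, -0.578, 0.237] pointing down, gripper open.
Joint ranges: [-179.83, 179.83], [-69.29, 118.12], [-61.27, 80.66], [-181.25, 117.63], [-171.15, -9.14], [-177.46, 177.46]. Speed limits (degrees/s): [159.86, 159.86, 180, 180, 180, 180].

### API

Orientations are given as a 3x3 rotation matrix whose columns are the frame's x, y, z axes.
In Python, from station import sense, optics, ticket, r gives the robot as it stands.
- The arm moves only by the tool carry_out, never from a script. Its argument "steps" is a list that holds one entry, the list of rows, each a list of 6 numbers: the shift along the world's x, y, z in cm, then the turn, a rotation vector about the world's x, y, z in rad. A call has 1 to 20 rows; each row is the pose to reach, as a shift and turn from the pose commanded when the call began; what a row does not reach only later rows make up. A row lasts 1/8 s, in which the tool goes at most 62.5 mm and 10.7 degrees, less where a joint would pass 70% of its speed; a pose out of reach is approached as far as the arm can. A call with a gripper value outside its range is refused whole. "fingers" is the closure in counts, from 0 (fully open) to 255 (shut), set as the call begins (left out, the last holds). The fingers move at their own pace and stop on an object; the grip force is fixed at half the most. Time passes only in rows, so rows that repeat a pose let the fingers close. It gives the time, the measured TCP pose, the force and the opening at its end, in the units of the state.
- sense(): the state, without advancing time (a new reading comes with each control period).
- optics.capture(name): name is "scene" or "top" or "wrist"; returns a dict with "image" (384x512x3 uint8, red, green, blue), "fov_y" (degrees; the focal length in pixels is half the picture's height over the tangent of half this angle, whatever the lens; pixels are square), "cx", "cy" (the principal point, pixels), "rvec" (rotation vector, rad) and "tvec" (3), from world to camera coordinates, as OpenCV has them. Camera axes: x right, y down, z forward; pixel columns grow to the right and rows downward; lengths in m; the calibration is good to about 2 mm. A picture is of the moment at which its call begins. There is no depth.
- ticket.finish_job(): hands the job in, once; it reports no verdict.
The state is a dict: "time_s": time; "joints": joint angles; "joint_velocities": joint speeds; "effort": joint torques, N m; "tcp_pos": TCP position; "ee_rot": TCP orientation; "wrist_force": force on the tool from outside, world axes, zero at the start; "moment": the same for the moment, N m; "gripper_width": opening from 0.0 (shut) to 1.0 (fully open).
Only numpy, scipy, OpenCV 4.12 (cv2) and the standard library are available. Lean on these libraries where they do the work, as an engineer would, in place of code of your own. Each camera call takes 0.05 s, during which the arm holds its last target.

## Working session

There is one attempt and no reset: what is moved stays moved. The work goes in short steps, Python scripts to look and compute and a tool call to move; the robot and the scene stay as the last step left them, time stands still between calls to the robot, and variables do not carry over. Pictures are saved under pics/ and viewed, and the job is handed in when it is done.

Besides the shell and the picture viewer there is one more tool, called after "Call:" as name(argument=value, ...), one argument or row to a line, values as JSON. carry_out: Moves the arm, as the interface text tells. Its arguments: {"type":"object","properties":{"steps":{"type":"array","items":{"type":"array","items":{"type":"array","items":{"type":"number"}}}},"fingers":{"type":"number"}},"required":["steps"]}

```bash
ls; mkdir -p pics; cat > h.py <<'E'
import numpy as np, cv2
from station import sense, optics, ticket, r
def cap(n,fn=None):
    d=optics.capture(n)
    if fn: cv2.imwrite('pics/'+fn,cv2.cvtColor(d['image'],cv2.COLOR_RGB2BGR))
    return d
def cam(d):
    f=d['image'].shape[0]/2/np.tan(np.radians(d['fov_y'])/2)
    R=cv2.Rodrigues(np.array(d['rvec'],float))[0]; t=np.array(d['tvec'],float)
    return f,R,t,d['cx'],d['cy']
def ray(d,u,v,z):
    f,R,t,cx,cy=cam(d)
    c=-R.T@t; q=R.T@np.array([(u-cx)/f,(v-cy)/f,1]); s=(z-c[2])/q[2]
    return c+s*q
def proj(d,p):
    f,R,t,cx,cy=cam(d)
    q=R@np.array(p,float)+t
    return q[0]/q[2]*f+cx,q[1]/q[2]*f+cy
E
python3 - <<'E'
from h import *
import pickle
D={}
for n in('scene','top','wrist'):
    D[n]=cap(n,n+'0.png'); f,R,t,cx,cy=cam(D[n]); print(n,f,cx,cy,-R.T@t)
pickle.dump(D,open('d0.pkl','wb'))
print(sense()); print(r.tcp_to_tips)
E
```

```text
pics
scene 407.4049419170978 259.80597963273937 190.99350080038184 [1.41751102 0.39944194 0.79603017]
top 369.00359992928594 260.5803369438914 198.09856494415538 [0.40157851 0.07239959 0.89884337]
wrist 295.5899551190842 255.03639590811358 195.47555244540595 [ 0.17651674 -0.60239158  0.38401641]
{'time_s': 0.15, 'joints': array([-5.27363191e+01,  2.20802901e+01,  3.97431668e-01, -1.79552904e-02,
       -6.84098822e+01, -1.48149964e+01]), 'joint_velocities': array([-0.04117205, -0.02021182,  0.207677  ,  0.13123809, -0.07598394,
        0.053499  ]), 'effort': array([-5.23001188e-05, -3.91052020e+01,  1.87586546e+01,  4.22232136e+00,
        1.23502655e-02, -1.41057717e-04]), 'tcp_pos': array([ 0.23848828, -0.57725294,  0.23571904]), 'ee_rot': array([[-3.81748422e-01, -7.48136899e-04, -9.24265969e-01],
       [ 9.24264819e-01,  1.46461760e-03, -3.81749132e-01],
       [ 1.63929682e-03, -9.99998648e-01,  1.32361157e-04]]), 'wrist_force': array([-0.71468979,  0.02144416, -0.21956642]), 'moment': array([-0.03032714, -0.02196457, -0.04237143]), 'gripper_width': 0.998224616159387}
0.014
```

View pics/scene0.png

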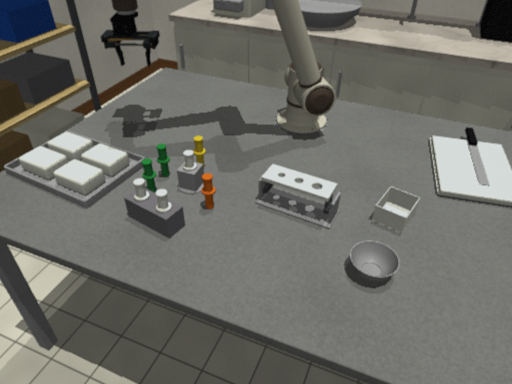

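View pics/top0.png

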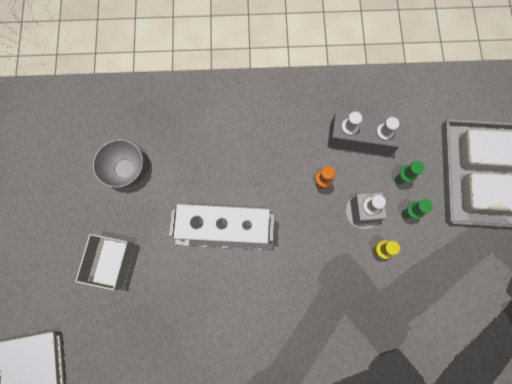

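View pics/wrist0.png

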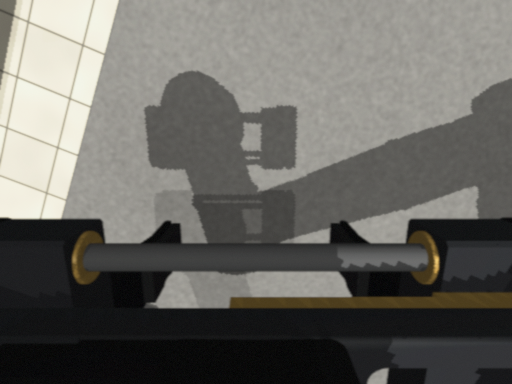

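```bash
python3 - <<'E'
import cv2
a=cv2.imread('pics/top0.png')
def c(x0,y0,x1,y1,s,fn):
    cv2.imwrite('pics/'+fn,cv2.resize(a[y0:y1,x0:x1],None,fx=s,fy=s,interpolation=cv2.INTER_CUBIC))
c(320,100,440,270,4-0.5,'c1.png'); c(160,190,290,260,6,'c2.png')
E
```

```text
(no output)
```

View pics/c1.png

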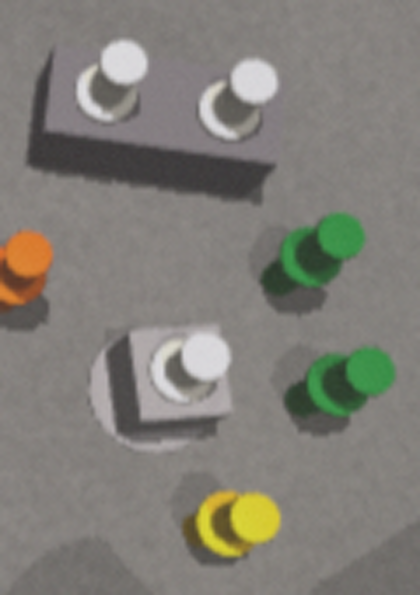

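View pics/c2.png

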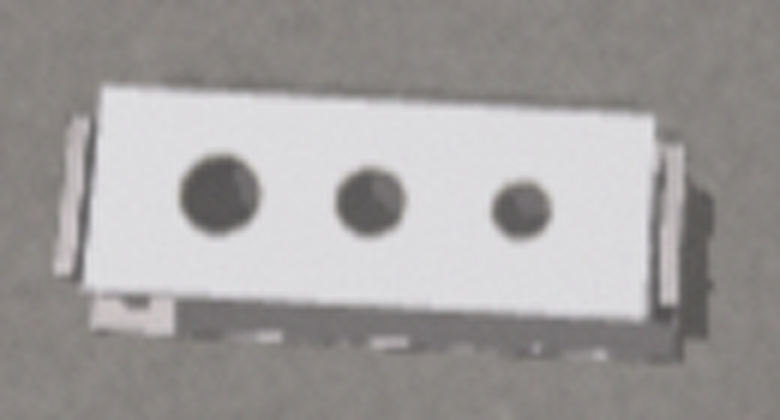

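```bash
python3 - <<'E'
from h import *
import pickle
D=pickle.load(open('d0.pkl','rb'));T=D['top'];S=D['scene']
H=[ray(T,u,v,.1) for u,v in((196.3,221.9),(221.4,223.25),(246.5,224.6))]
for h in H: print(h, proj(S,h))
print(np.linalg.norm(H[0]-H[1]),np.linalg.norm(H[1]-H[2]), np.degrees(np.arctan2(*(H[0]-H[2])[[1,0]])))
c=lambda x,y:((x+.5)/3.5-.5+320,(y+.5)/3.5-.5+100)
print('lip',ray(T,*c(205,356),.124), 'collar',ray(T,*c(183,369),.076))
for n,p in dict(l1=(123,62),l2=(254,81)).items(): print(n,ray(T,*c(*p),.124))
for n,p in dict(g1=(341,237),g2=(370,370),y=(255,518),o=(29,254)).items(): print(n,ray(T,*c(*p),.114))
for z,p in ((.07,[(133,330),(219,325),(231,411),(141,419)]),):
  for q in p: print(ray(T,*c(*q),z))
b=lambda x,y:((x+.5)/6-.5+160,(y+.5)/6-.5+190)
for q in[(102,86),(655,115),(645,319),(84,290)]: print('board',ray(T,*b(*q),.1))
for q in[(70,118),(88,118),(75,276),(53,274),(665,144),(685,144),(680,305),(660,303)]: print('cheek',ray(T,*b(*q),.08))
a=cv2.imread('pics/scene0.png')
cv2.imwrite('pics/c3.png',cv2.resize(a[130:230,170:350],None,fx=4.4,fy=4.4,interpolation=cv2.INTER_CUBIC))
print('lip in scene',proj(S,ray(T,*c(205,356),.124)))
E
```

```text
[0.52118492 0.20858781 0.1       ] (np.float64(316.48640729584946), np.float64(186.24390333897617))
[0.5161756  0.15388766 0.1       ] (np.float64(298.4518914803999), np.float64(180.5529086204819))
[0.51117407 0.09927254 0.1       ] (np.float64(281.04568029309996), np.float64(175.06018250853052))
0.05492903969851189 0.05484365966579451 84.76757381369535
lip [ 0.54745321 -0.18485686  0.124     ] collar [ 0.54845246 -0.18565936  0.076     ]
l1 [ 0.74143866 -0.15198056  0.124     ]
l2 [ 0.7253116  -0.23463185  0.124     ]
g1 [ 0.62257881 -0.28190924  0.114     ]
g2 [ 0.53673383 -0.2892053   0.114     ]
y [ 0.44875764 -0.20811039  0.114     ]
o [ 0.61881535 -0.08408444  0.114     ]
[ 0.57675565 -0.15729079  0.07      ]
[ 0.57800628 -0.21411986  0.07      ]
[ 0.52072001 -0.21590452  0.07      ]
[ 0.51767037 -0.15708662  0.07      ]
board [0.562802   0.25197275 0.1       ]
board [0.54441571 0.04935564 0.1       ]
board [0.47012443 0.05605839 0.1       ]
board [0.48806538 0.25774802 0.1       ]
cheek [0.55503533 0.26836228 0.08      ]
cheek [0.55478341 0.26160679 0.08      ]
cheek [0.49553651 0.2657744  0.08      ]
cheek [0.49658114 0.27392053 0.08      ]
cheek [0.53682911 0.04549605 0.08      ]
cheek [0.53654996 0.03800954 0.08      ]
cheek [0.47650328 0.04253277 0.08      ]
cheek [0.47751396 0.04987672 0.08      ]
lip in scene (np.float64(188.2376427754685), np.float64(152.72226123040787))
```

View pics/c3.png

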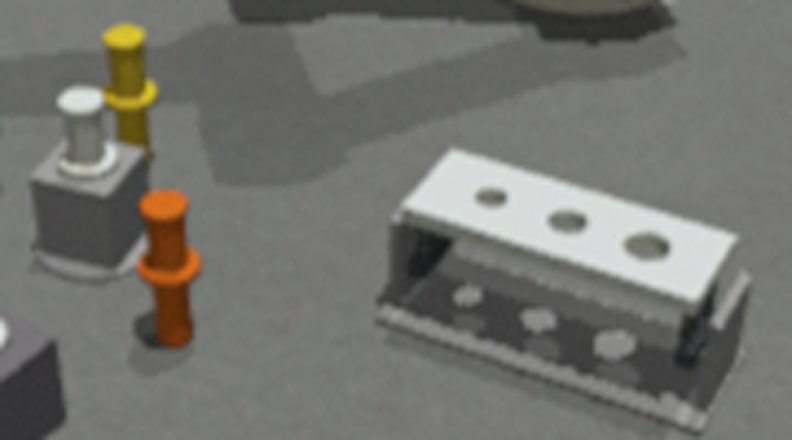

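Call:
carry_out(
  steps=[
    [[5,6,0,0,0,-0.08],[10,12.5,0,0,0,-0.16],[15,19,0,0,0,-0.24],[20,25.4,0,0,0,-0.32],[25,31.7,0,0,0,-0.4],[29,36.8,0,0,0,-0.45],[30.9,39.25,0,0,0,-0.483],[30.9,39.25,0,0,0,-0.483],[30.9,39.25,0,0,0,-0.483],[30.9,39.25,-4,0,0,-0.483],[30.9,39.25,-4,0,0,-0.483],[30.9,39.25,-4,0,0,-0.483]],
  ],
  fingers=0,
)

```text
time_s: 1.65
tcp_pos: [0.5479, -0.186, 0.1976]
ee_rot: [[0.092, 0.001, -0.996], [0.996, -0.001, 0.092], [-0.001, -1.0, -0.001]]
wrist_force: [1.0, -0.0, 0.3]
gripper_width: 0.997
```

```bash
python3 - <<'E'
from h import *
d=cap('wrist','w1.png'); cap('scene','s1.png')
s=sense(); print(s['tcp_pos'],s['ee_rot'].round(4),s['joints'].round(1),s['wrist_force'])
for p in((.548,-.1855,.124),(.548,-.1855,.07)): print(proj(d,p))
E
```

```text
[ 0.54832204 -0.18581278  0.19825838] [[ 9.160e-02  2.800e-03 -9.958e-01]
 [ 9.958e-01 -7.000e-04  9.160e-02]
 [-4.000e-04 -1.000e+00 -2.900e-03]] [ -2.7  19.2  -9.6   0.  -61.  -92.6] [ 0.80638158 -0.58082891  0.15402475]
(np.float64(254.6959501678321), np.float64(208.48728186923628))
(np.float64(254.80712974314127), np.float64(192.13690287601946))
```

View pics/w1.png

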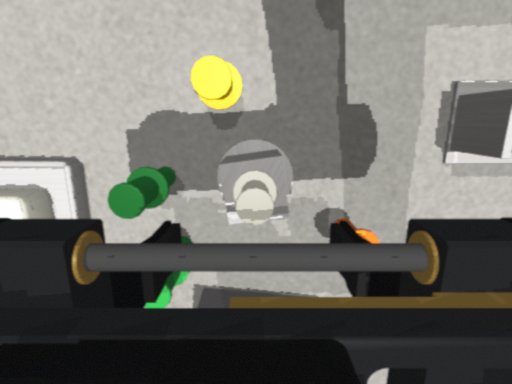

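View pics/s1.png

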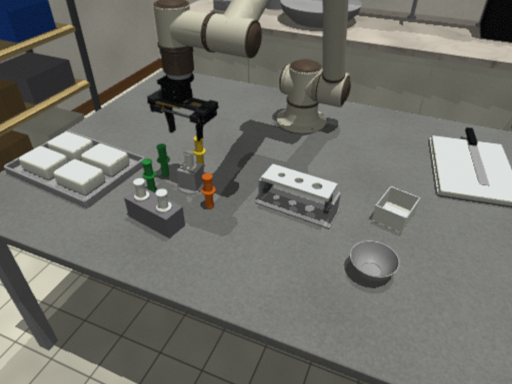

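```bash
python3 - <<'E'
import cv2
a=cv2.imread('pics/w1.png')
cv2.imwrite('pics/c4.png',cv2.resize(a[130:240,205:305],None,fx=5,fy=5,interpolation=cv2.INTER_CUBIC))
E
```

```text
(no output)
```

View pics/c4.png

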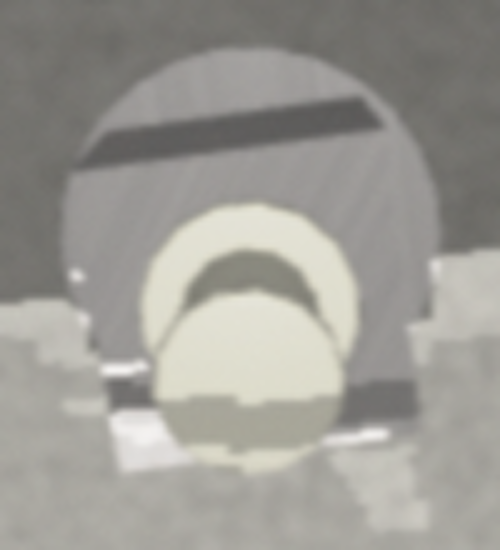

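Call:
carry_out(
  steps=[
    [[-0.1,0,-3,0,0,0],[-0.1,0,-6,0,0,0],[-0.1,0,-8.5,0,0,0],[-0.1,0,-10,0,0,0],[-0.1,0,-10,0,0,0],[-0.1,0,-10,0,0,0]],
  ],
)

```text
time_s: 2.5
tcp_pos: [0.5476, -0.1853, 0.0978]
ee_rot: [[0.091, 0.002, -0.996], [0.996, -0.001, 0.091], [-0.0, -1.0, -0.002]]
wrist_force: [-0.3, 0.8, -0.5]
gripper_width: 1.0
```

Call:
carry_out(
  steps=[
    [[0,0,0,0,0,0],[0,0,0,0,0,0],[0,0,0,0,0,0],[0,0,0,0,0,0],[0,0,0,0,0,0],[0,0,0,0,0,0],[0,0,0,0,0,0]],
  ],
  fingers=255,
)

```text
time_s: 3.38
tcp_pos: [0.5467, -0.1852, 0.0965]
ee_rot: [[0.091, -0.0, -0.996], [0.996, -0.0, 0.091], [-0.0, -1.0, 0.0]]
wrist_force: [-0.2, 0.4, -0.4]
gripper_width: 0.291
```

Call:
carry_out(
  steps=[
    [[0,0,2,0,0,0],[0,0,5,0,0,0],[0,0,9,0,0,0],[0,0,12,0,0,0],[0,2,13,0,0,0],[-0.2,6,13,0,0,0],[-0.5,11,13,0,0,0],[-0.8,16,13,0,0,0],[-1.2,21,13,0,0,0],[-1.6,26,13,0,0,0],[-2,31,13,0,0,0],[-2.3,35,13,0,0,0],[-2.5,38,13,0,0,0],[-2.6,39.4,13,0,0,0],[-2.6,39.4,13,0,0,0],[-2.6,39.4,13,0,0,0]],
  ],
)

```text
time_s: 5.38
tcp_pos: [0.5204, 0.2081, 0.2262]
ee_rot: [[0.092, -0.001, -0.996], [0.996, -0.001, 0.092], [-0.001, -1.0, 0.001]]
wrist_force: [1.4, 0.5, -2.2]
gripper_width: 0.285
```

```bash
python3 - <<'E'
from h import *
import pickle
D={}
for n in('scene','top','wrist'): D[n]=cap(n,n+'2.png')
pickle.dump(D,open('d2.pkl','wb'))
s=sense(); print(s['tcp_pos'],s['ee_rot'].round(4),s['wrist_force'],s['gripper_width'])
p=s['tcp_pos']
for dz in(-.0268,-.0868):print(proj(D['scene'],p+[0,0,dz]),proj(D['top'],p+[0,0,dz]),proj(D['wrist'],p+[0,0,dz]))
u,v=map(int,proj(D['scene'],p+[0,0,-.05]))
a=cv2.imread('pics/scene2.png');cv2.imwrite('pics/c5.png',cv2.resize(a[v-40:v+50,u-50:u+50],None,fx=6,fy=6,interpolation=cv2.INTER_CUBIC)); print(u,v)
E
```

```text
[0.5207029  0.20790597 0.22655647] [[ 9.250e-02 -2.000e-04 -9.957e-01]
 [ 9.957e-01 -1.000e-04  9.250e-02]
 [-1.000e-04 -1.000e+00  2.000e-04]] [ 0.49813148 -0.07716192 -1.28649475] 0.2960572509835255
(np.float64(320.04355084272237), np.float64(156.28606300189762)) (np.float64(187.7712476798093), np.float64(214.7433688535705)) (np.float64(253.88229011025064), np.float64(230.19130409069203))
(np.float64(317.7421793494069), np.float64(174.60773263734058)) (np.float64(193.3592255733162), np.float64(219.39745298943848)) (np.float64(254.1776071248642), np.float64(204.01751551799725))
319 163
```

View pics/c5.png

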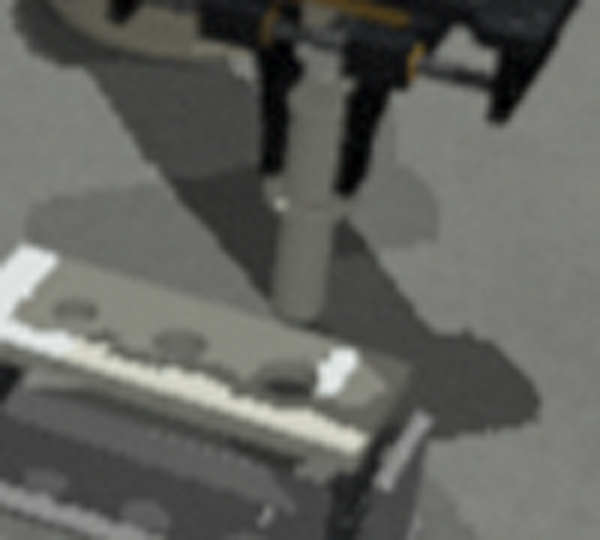

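View pics/wrist2.png

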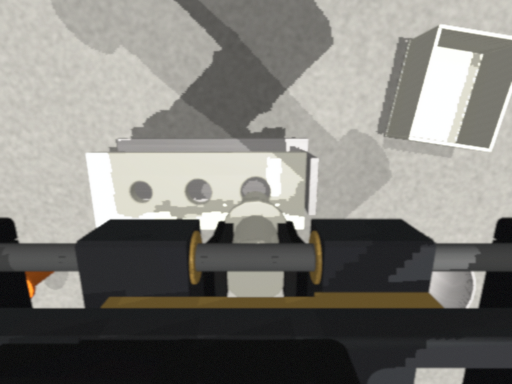

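View pics/top2.png

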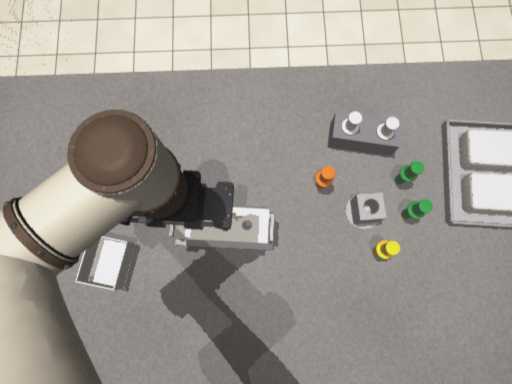

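```bash
python3 - <<'E'
import cv2
a=cv2.imread('pics/wrist2.png')
cv2.imwrite('pics/c6.png',cv2.resize(a[140:310,120:330],None,fx=3.8,fy=3.5,interpolation=cv2.INTER_CUBIC)[:, :])
cv2.imwrite('pics/c7.png',cv2.resize(a[165:255,205:305],None,fx=6,fy=6,interpolation=cv2.INTER_CUBIC))
E
```

```text
(no output)
```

View pics/c7.png

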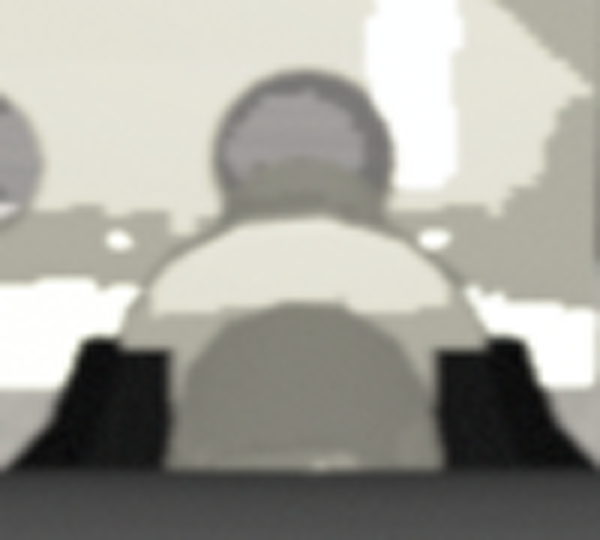

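```bash
python3 - <<'E'
from h import *
import pickle
W=pickle.load(open('d2.pkl','rb'))['wrist']
f,R,t,cx,cy=cam(W);print(-R.T@t);print(R.round(4))
c=lambda x,y:((x+.5)/6-.5+205,(y+.5)/6-.5+165)
th=np.linspace(0,2*np.pi,361)
def circ(cn,r): 
    P=np.array([proj(W,(cn[0]+r*np.cos(a),cn[1]+r*np.sin(a),cn[2])) for a in th]); return P.min(0),P.max(0)
from scipy.optimize import least_squares
def fit(z,r,l,rt,top,x0):
    L=c(l,0)[0];Rr=c(rt,0)[0];T=c(0,top)[1]
    def g(p):
        a,b=circ((p[0],p[1],z),r); return [(a[0]+b[0])/2-(L+Rr)/2, a[1]-T]
    s=least_squares(g,x0); a,b=circ((*s.x,z),r); print(s.x,'width pred',b[0]-a[0],'obs',Rr-L)
fit(.1,.0147,213,393,70,(.52,.208))
fit(.2057,.021,118,490,218,(.52,.208))
fit(.1997,.021,118,490,205,(.52,.208))
print(sense()['tcp_pos'])
E
```

```text
[0.45379464 0.21485064 0.37495858]
[[ 9.170e-02  9.958e-01 -3.000e-04]
 [ 9.649e-01 -8.880e-02  2.471e-01]
 [ 2.460e-01 -2.290e-02 -9.690e-01]]
[0.51958476 0.20875602] width pred 30.73615744387496 obs 29.99999999999997
[0.52100791 0.20874098] width pred 68.73663389202642 obs 62.0
[0.52127653 0.2087187 ] width pred 66.56847722335155 obs 62.0
[0.5207029  0.20790597 0.22655647]
```

View pics/c6.png

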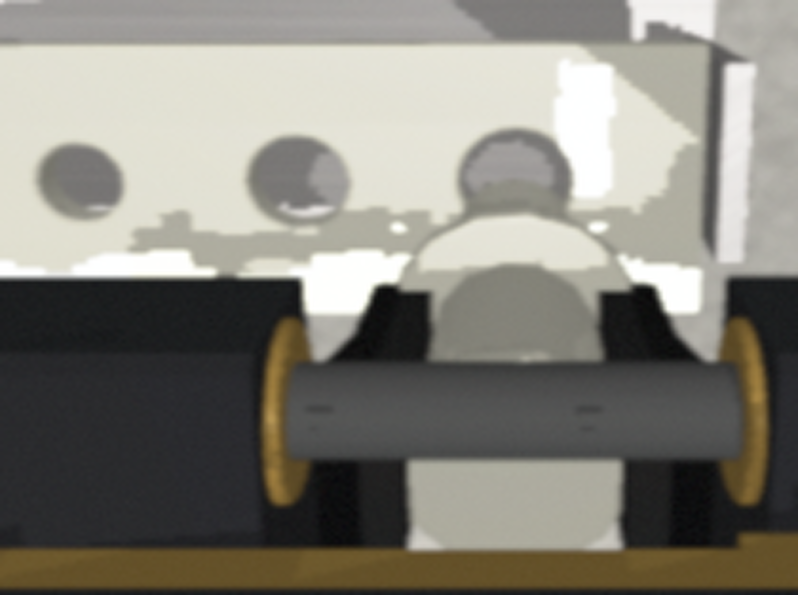

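```bash
python3 - <<'E'
from h import *
import pickle
W=pickle.load(open('d2.pkl','rb'))['wrist']
a=ray(W,198.3,190.9,.1);b=ray(W,140.65,191.5,.1);print(a,b,np.linalg.norm(a-b),a+(a-b))
# handle bottom visible under rod: handle top lip edges at c6 x 408..625
print(408/3.8+120-.4,625/3.8+120-.4)
for z in(-.0268,-.0268+.006,-.0268+.054): print(proj(W,np.array([.5207,.2079,.2265])+[0,0,z]))
E
```

```text
[0.51413064 0.15472975 0.1       ] [0.50965974 0.09971769 0.1       ] 0.0551934402662588 [0.51860154 0.20974181 0.1       ]
226.96842105263158 284.0736842105264
(np.float64(253.8728102652838), np.float64(230.15549826251146))
(np.float64(253.83252626661317), np.float64(233.69765135567334))
(np.float64(253.384520173491), np.float64(273.0906168227504))
```

Call:
carry_out(
  steps=[
    [[-0.06,0.03,-2,0,0,0],[-0.06,0.03,-3.2,0,0,0],[-0.06,0.03,-3.7,0,0,0],[-0.06,0.03,-4,0,0,0],[-0.06,0.03,-4.2,0,0,0],[-0.06,0.03,-4.2,0,0,0],[-0.06,0.03,-4.2,0,0,0]],
  ],
)

```text
time_s: 6.4
tcp_pos: [0.5202, 0.2093, 0.1849]
ee_rot: [[0.091, 0.001, -0.996], [0.996, 0.0, 0.091], [0.0, -1.0, -0.001]]
wrist_force: [-0.2, 0.3, -1.5]
gripper_width: 0.286
```

```bash
cat > l.py <<'E'
from h import *
import sys
n=sys.argv[1]
d=cap('wrist','w%s.png'%n); e=cap('scene','s%s.png'%n)
s=sense();print(s['time_s'],s['tcp_pos'].round(4),s['wrist_force'].round(2),s['moment'].round(3),s['gripper_width'])
a=cv2.imread('pics/w%s.png'%n)[140:310,120:330];b=cv2.imread('pics/s%s.png'%n)[120:220,250:350]
a=cv2.resize(a,None,fx=2.4,fy=2.4,interpolation=2);b=cv2.resize(b,(290,290),interpolation=2)
o=np.zeros((408,800,3),np.uint8);o[:a.shape[0],:a.shape[1]]=a;o[:290,506:796]=b;cv2.imwrite('pics/l%s.png'%n,o)
E
python3 l.py 3
```

```text
6.5 [0.5202 0.2093 0.1848] [-0.08  0.28 -1.5 ] [-0.013 -0.005 -0.012] 0.2911936787903971
```

View pics/l3.png

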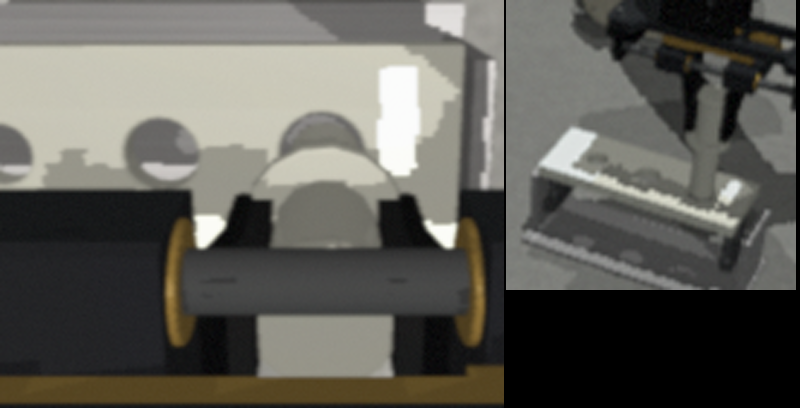

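Call:
carry_out(
  steps=[
    [[0,0,-0.2,0,0,0],[0,0,-0.3,0,0,0],[0,0,-0.3,0,0,0]],
  ],
)

```text
time_s: 6.88
tcp_pos: [0.52, 0.2091, 0.1814]
ee_rot: [[0.091, -0.0, -0.996], [0.996, -0.0, 0.091], [-0.0, -1.0, 0.0]]
wrist_force: [1.2, -0.8, -1.2]
gripper_width: 0.29
```

Call:
carry_out(
  steps=[
    [[0,0,-0.4,0,0,0],[0,0,-0.8,0,0,0],[0,0,-1.2,0,0,0],[0,0,-1.2,0,0,0]],
  ],
)

```text
time_s: 7.38
tcp_pos: [0.5198, 0.209, 0.169]
ee_rot: [[0.091, -0.001, -0.996], [0.996, -0.001, 0.091], [-0.001, -1.0, 0.001]]
wrist_force: [0.2, -0.4, -1.1]
gripper_width: 0.29
```

Call:
carry_out(
  steps=[
    [[0,0,-0.7,0,0,0],[0,0,-1.4,0,0,0],[0,0,-2,0,0,0],[0,0,-2,0,0,0],[0,0,-2,0,0,0]],
  ],
)

```text
time_s: 8.0
tcp_pos: [0.5202, 0.2092, 0.1496]
ee_rot: [[0.091, 0.0, -0.996], [0.996, -0.0, 0.091], [0.0, -1.0, -0.0]]
wrist_force: [-1.0, -1.2, -1.3]
gripper_width: 0.291
```

```bash
python3 l.py 4; python3 - <<'E'
import cv2
a=cv2.imread('pics/s4.png');cv2.imwrite('pics/c8.png',cv2.resize(a[130:230,250:350],None,fx=6,fy=6,interpolation=2))
E
```

```text
8.1 [0.5203 0.2093 0.1498] [ 0.51 -0.08 -2.37] [-0.051 -0.073 -0.019] 0.2879012515387848
```

View pics/c8.png

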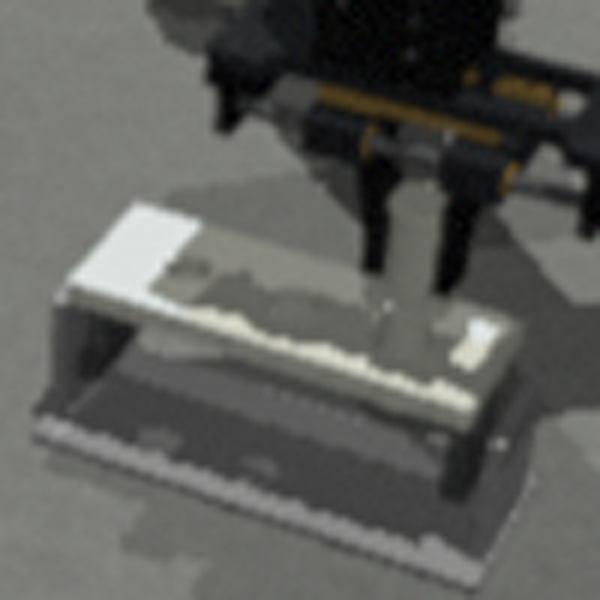

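Call:
carry_out(
  steps=[
    [[0.01,0.05,0,0,0,0],[0.01,0.1,0,0,0,0],[0.01,0.1,0,0,0,0]],
  ],
)

```text
time_s: 8.48
tcp_pos: [0.5202, 0.2103, 0.1496]
ee_rot: [[0.091, 0.0, -0.996], [0.996, 0.0, 0.091], [0.0, -1.0, -0.0]]
wrist_force: [0.2, 0.4, -0.9]
gripper_width: 0.288
```

Call:
carry_out(
  steps=[
    [[0.01,0.05,0,0,0,0],[0.01,0.1,0,0,0,0],[0.01,0.1,0,0,0,0]],
  ],
)

```text
time_s: 8.85
tcp_pos: [0.5203, 0.211, 0.1495]
ee_rot: [[0.091, -0.0, -0.996], [0.996, -0.0, 0.091], [-0.0, -1.0, 0.0]]
wrist_force: [0.3, -0.5, -1.3]
gripper_width: 0.296
```

Call:
carry_out(
  steps=[
    [[0.01,0.05,0,0,0,0],[0.01,0.1,0,0,0,0],[0.01,0.1,0,0,0,0]],
  ],
)

```text
time_s: 9.22
tcp_pos: [0.5202, 0.2114, 0.1495]
ee_rot: [[0.091, -0.001, -0.996], [0.996, -0.002, 0.091], [-0.002, -1.0, 0.001]]
wrist_force: [0.7, -3.5, 0.3]
gripper_width: 0.293
```

Call:
carry_out(
  steps=[
    [[-0.02,-0.2,0,0,0,0],[-0.03,-0.35,0,0,0,0],[-0.04,-0.48,0,0,0,0],[-0.04,-0.48,0,0,0,0],[-0.04,-0.48,0,0,0,0]],
  ],
)

```text
time_s: 9.85
tcp_pos: [0.52, 0.2076, 0.1495]
ee_rot: [[0.091, 0.0, -0.996], [0.996, 0.0, 0.091], [0.0, -1.0, -0.0]]
wrist_force: [0.5, -0.2, -2.2]
gripper_width: 0.292
```

Call:
carry_out(
  steps=[
    [[0,-0.05,0,0,0,0],[-0.01,-0.1,0,0,0,0],[-0.01,-0.1,0,0,0,0]],
  ],
)

```text
time_s: 10.22
tcp_pos: [0.5199, 0.2063, 0.1496]
ee_rot: [[0.091, -0.0, -0.996], [0.996, 0.0, 0.091], [0.0, -1.0, 0.0]]
wrist_force: [1.2, 0.3, -0.6]
gripper_width: 0.292
```

Call:
carry_out(
  steps=[
    [[0,-0.05,0,0,0,0],[-0.01,-0.08,0,0,0,0],[-0.01,-0.08,0,0,0,0]],
  ],
)

```text
time_s: 10.6
tcp_pos: [0.5198, 0.2056, 0.1496]
ee_rot: [[0.091, 0.0, -0.996], [0.996, 0.0, 0.091], [0.0, -1.0, -0.0]]
wrist_force: [-0.6, -0.3, -1.5]
gripper_width: 0.287
```

Call:
carry_out(
  steps=[
    [[0,-0.05,0,0,0,0],[-0.01,-0.08,0,0,0,0],[-0.01,-0.08,0,0,0,0]],
  ],
)

```text
time_s: 10.98
tcp_pos: [0.5198, 0.2053, 0.1496]
ee_rot: [[0.091, 0.001, -0.996], [0.996, 0.001, 0.091], [0.001, -1.0, -0.001]]
wrist_force: [-0.3, 2.7, -1.9]
gripper_width: 0.295
```

Call:
carry_out(
  steps=[
    [[0.02,0.2,0,0,0,0],[0.04,0.36,0,0,0,0],[0.1,0.355,0,0,0,0],[0.16,0.35,0,0,0,0],[0.2,0.345,0,0,0,0],[0.24,0.34,0,0,0,0],[0.24,0.34,0,0,0,0]],
  ],
)

```text
time_s: 11.85
tcp_pos: [0.5221, 0.2081, 0.1495]
ee_rot: [[0.091, -0.0, -0.996], [0.996, -0.0, 0.091], [-0.0, -1.0, 0.0]]
wrist_force: [0.8, -0.6, -1.5]
gripper_width: 0.288
```

Call:
carry_out(
  steps=[
    [[0.05,0,0,0,0,0],[0.08,0,0,0,0,0],[0.08,0,0,0,0,0]],
  ],
)

```text
time_s: 12.22
tcp_pos: [0.5228, 0.2082, 0.1495]
ee_rot: [[0.091, -0.0, -0.996], [0.996, -0.0, 0.091], [-0.0, -1.0, 0.0]]
wrist_force: [-1.2, 0.6, -1.1]
gripper_width: 0.292
```

Call:
carry_out(
  steps=[
    [[0.05,0,0,0,0,0],[0.08,0,0,0,0,0],[0.08,0,0,0,0,0]],
  ],
)

```text
time_s: 12.6
tcp_pos: [0.5232, 0.2081, 0.1495]
ee_rot: [[0.091, -0.001, -0.996], [0.996, -0.0, 0.091], [-0.0, -1.0, 0.001]]
wrist_force: [-2.6, 0.8, 0.2]
gripper_width: 0.292
```

Call:
carry_out(
  steps=[
    [[-0.2,0,0,0,0,0],[-0.4,0,0,0,0,0],[-0.52,0,0,0,0,0],[-0.62,0,0,0,0,0],[-0.66,0,0,0,0,0],[-0.66,0,0,0,0,0]],
  ],
)

```text
time_s: 13.35
tcp_pos: [0.5172, 0.2082, 0.1496]
ee_rot: [[0.091, 0.0, -0.996], [0.996, 0.0, 0.091], [0.0, -1.0, -0.0]]
wrist_force: [-0.2, -0.5, -1.8]
gripper_width: 0.293
```

Call:
carry_out(
  steps=[
    [[-0.05,0,0,0,0,0],[-0.08,0,0,0,0,0],[-0.08,0,0,0,0,0]],
  ],
)

```text
time_s: 13.72
tcp_pos: [0.5168, 0.2083, 0.1497]
ee_rot: [[0.091, 0.001, -0.996], [0.996, 0.0, 0.091], [0.0, -1.0, -0.001]]
wrist_force: [1.5, -0.6, -1.4]
gripper_width: 0.288
```

Call:
carry_out(
  steps=[
    [[0.2,0,0,0,0,0],[0.36,0,0.5,0,0,0],[0.36,0,1.8,0,0,0],[0.36,0,3.3,0,0,0],[0.36,0,4.5,0,0,0],[0.36,0,5,0,0,0],[0.1,-2,5,0,0,0],[-0.1,-4.5,5,0,0,0],[-0.14,-5.48,5,0,0,0],[-0.14,-5.48,5,0,0,0],[-0.14,-5.48,4.2,0,0,0],[-0.14,-5.48,3.8,0,0,0],[-0.14,-5.48,3.55,0,0,0],[-0.14,-5.48,3.45,0,0,0],[-0.14,-5.48,3.45,0,0,0],[-0.14,-5.48,3.45,0,0,0]],
  ],
)

```text
time_s: 15.72
tcp_pos: [0.515, 0.1535, 0.1842]
ee_rot: [[0.091, 0.0, -0.996], [0.996, 0.0, 0.091], [0.0, -1.0, -0.0]]
wrist_force: [-0.2, 0.1, -1.8]
gripper_width: 0.291
```

Call:
carry_out(
  steps=[
    [[0,0,-0.3,0,0,0],[0,0,-0.6,0,0,0],[0,0,-0.6,0,0,0]],
  ],
)

```text
time_s: 16.1
tcp_pos: [0.5146, 0.1532, 0.1776]
ee_rot: [[0.091, -0.001, -0.996], [0.996, -0.0, 0.091], [-0.0, -1.0, 0.001]]
wrist_force: [0.6, -0.3, -1.5]
gripper_width: 0.293
```

Call:
carry_out(
  steps=[
    [[0,0,-0.5,0,0,0],[0,0,-1,0,0,0],[0,0,-1.5,0,0,0],[0,0,-1.5,0,0,0]],
  ],
)

```text
time_s: 16.6
tcp_pos: [0.5146, 0.1532, 0.1624]
ee_rot: [[0.091, -0.001, -0.996], [0.996, -0.001, 0.091], [-0.001, -1.0, 0.001]]
wrist_force: [0.1, -0.5, -1.1]
gripper_width: 0.289
```

Call:
carry_out(
  steps=[
    [[0,0,-0.4,0,0,0],[0,0,-0.8,0,0,0],[0,0,-0.8,0,0,0],[0,0,0.5,0,0,0],[0,0,2,0,0,0],[0,0,3.2,0,0,0],[0,0,3.8,0,0,0],[0,0,3.8,0,0,0],[-0.2,-2.2,3.8,0,0,0],[-0.4,-4.6,3.8,0,0,0],[-0.5,-5.48,3.8,0,0,0],[-0.5,-5.48,3.8,0,0,0],[-0.5,-5.48,3,0,0,0],[-0.5,-5.48,2.6,0,0,0],[-0.5,-5.48,2.4,0,0,0],[-0.5,-5.48,2.3,0,0,0],[-0.5,-5.48,2.3,0,0,0],[-0.5,-5.48,2.3,0,0,0]],
  ],
)

```text
time_s: 18.85
tcp_pos: [0.5099, 0.0987, 0.1864]
ee_rot: [[0.091, 0.0, -0.996], [0.996, 0.0, 0.091], [0.0, -1.0, -0.0]]
wrist_force: [0.0, 0.7, 0.8]
gripper_width: 0.291
```

Call:
carry_out(
  steps=[
    [[0,0,-0.1,0,0,0],[0,0,-0.2,0,0,0],[0,0,-0.2,0,0,0],[0,0,-0.2,0,0,0]],
  ],
)

```text
time_s: 19.35
tcp_pos: [0.5101, 0.0987, 0.1844]
ee_rot: [[0.091, 0.001, -0.996], [0.996, 0.0, 0.091], [0.0, -1.0, -0.001]]
wrist_force: [-1.6, 0.4, 3.8]
gripper_width: 0.289
```

Call:
carry_out(
  steps=[
    [[0.08,0,0,0,0,0],[0.06,0.06,0,0,0,0],[0,0.08,0,0,0,0],[-0.06,0.06,0,0,0,0],[-0.08,0,0,0,0,0],[-0.06,-0.06,0,0,0,0],[0,-0.08,0,0,0,0],[0.06,-0.06,0,0,0,0],[0.06,-0.06,0,0,0,0]],
  ],
)

```text
time_s: 20.48
tcp_pos: [0.5103, 0.0984, 0.1841]
ee_rot: [[0.091, -0.0, -0.996], [0.996, 0.001, 0.091], [0.001, -1.0, 0.0]]
wrist_force: [-1.9, 2.3, 5.3]
gripper_width: 0.291
```

Call:
carry_out(
  steps=[
    [[0.09,0.06,0,0,0,0],[0.05,0.17,0,0,0,0],[-0.06,0.21,0,0,0,0],[-0.17,0.17,0,0,0,0],[-0.21,0.06,0,0,0,0],[-0.17,-0.05,0,0,0,0],[-0.06,-0.09,0,0,0,0],[0.05,-0.05,0,0,0,0],[-0.06,0.06,0,0,0,0],[-0.06,0.06,0,0,0,0]],
  ],
)

```text
time_s: 21.72
tcp_pos: [0.5099, 0.0987, 0.1842]
ee_rot: [[0.091, 0.0, -0.996], [0.996, -0.0, 0.091], [0.0, -1.0, -0.0]]
wrist_force: [-0.1, 1.8, 4.6]
gripper_width: 0.29
```

Call:
carry_out(
  steps=[
    [[0,0,0.8,0,0,0],[0,0,1.5,0,0,0],[0,0,1.5,0,0,0],[0.2,2.2,1.5,0,0,0],[0.4,4.6,1.5,0,0,0],[0.5,5.48,1.5,0,0,0],[0.5,5.48,1.5,0,0,0],[0.5,5.48,0.7,0,0,0],[0.5,5.48,0.2,0,0,0],[0.5,5.48,0,0,0,0],[0.5,5.48,0,0,0,0],[0.5,5.48,0,0,0,0]],
  ],
)

```text
time_s: 23.22
tcp_pos: [0.515, 0.1533, 0.1842]
ee_rot: [[0.091, 0.0, -0.996], [0.996, 0.0, 0.091], [0.0, -1.0, -0.0]]
wrist_force: [0.2, -1.1, -1.6]
gripper_width: 0.291
```

Call:
carry_out(
  steps=[
    [[0,0,-0.6,0,0,0],[0,0,-1.2,0,0,0],[0,0,-1.8,0,0,0],[0,0,-1.8,0,0,0]],
  ],
)

```text
time_s: 23.72
tcp_pos: [0.5146, 0.1533, 0.1653]
ee_rot: [[0.091, -0.001, -0.996], [0.996, -0.001, 0.091], [-0.001, -1.0, 0.001]]
wrist_force: [-0.3, 0.8, -1.2]
gripper_width: 0.29
```

Call:
carry_out(
  steps=[
    [[0,0,-0.8,0,0,0],[0,0,-1.6,0,0,0],[0,0,-2.4,0,0,0],[0,0,-3,0,0,0],[0,0,-3.4,0,0,0],[0,0,-3.4,0,0,0]],
  ],
)

```text
time_s: 24.48
tcp_pos: [0.5148, 0.1533, 0.1317]
ee_rot: [[0.091, -0.0, -0.996], [0.996, -0.0, 0.091], [-0.0, -1.0, 0.0]]
wrist_force: [-0.2, 0.3, -0.7]
gripper_width: 0.289
```

Call:
carry_out(
  steps=[
    [[0,0,-0.2,0,0,0],[0,0,-0.4,0,0,0],[0,0,-0.55,0,0,0],[0,0,-0.55,0,0,0],[0,0,-0.55,0,0,0]],
  ],
)

```text
time_s: 25.1
tcp_pos: [0.5149, 0.1534, 0.1266]
ee_rot: [[0.091, 0.0, -0.996], [0.996, 0.0, 0.091], [0.0, -1.0, -0.0]]
wrist_force: [0.1, 0.2, -0.7]
gripper_width: 0.291
```

Call:
carry_out(
  steps=[
    [[0,0,-0.1,0,0,0],[0,0,-0.15,0,0,0],[0,0,-0.15,0,0,0],[0,0,-0.15,0,0,0]],
  ],
)

```text
time_s: 25.6
tcp_pos: [0.5149, 0.1534, 0.1254]
ee_rot: [[0.091, 0.0, -0.996], [0.996, 0.0, 0.091], [0.0, -1.0, -0.0]]
wrist_force: [-2.5, -0.3, 3.6]
gripper_width: 0.289
```

Call:
carry_out(
  steps=[
    [[0,0,0.05,0,0,0],[0,0,0.05,0,0,0],[0,0,0.05,0,0,0],[0,0,0.05,0,0,0],[0,0,0.05,0,0,0],[0,0,0.05,0,0,0],[0,0,0.05,0,0,0],[0,0,0.05,0,0,0]],
  ],
  fingers=0,
)

```text
time_s: 26.6
tcp_pos: [0.5149, 0.1534, 0.1256]
ee_rot: [[0.091, 0.0, -0.996], [0.996, 0.0, 0.091], [0.0, -1.0, -0.0]]
wrist_force: [0.6, -0.2, -0.7]
gripper_width: 0.989
```

Call:
carry_out(
  steps=[
    [[0,0,1,0,0,0],[0,0,3,0,0,0],[0,0,6,0,0,0],[0,0,9,0,0,0],[0,0,12,0,0,0],[-2,-5,14,0,0,0],[-6,-10,15,0,0,0],[-8,-15,15,0,0,0],[-10,-20,15,0,0,0],[-10,-24,15,0,0,0],[-10,-24,15,0,0,0]],
  ],
)

```text
time_s: 27.98
tcp_pos: [0.4144, -0.0885, 0.2765]
ee_rot: [[0.095, 0.001, -0.995], [0.995, -0.0, 0.095], [0.0, -1.0, -0.001]]
wrist_force: [-0.2, 0.3, 0.1]
gripper_width: 1.001
```

```bash
python3 - <<'E'
from h import *
T=cap('top','t9.png');S=cap('scene','s9.png')
s=sense();print(s['time_s'],s['tcp_pos'],s['wrist_force'],s['gripper_width'])
a=cv2.imread('pics/t9.png')[185:265,160:290];b=cv2.imread('pics/s9.png')[120:230,240:360]
o=np.zeros((600,800,3),np.uint8)
a=cv2.resize(a,None,fx=3.2,fy=3.2,interpolation=2);b=cv2.resize(b,None,fx=3.2,fy=3.2,interpolation=2)
o[:a.shape[0],:a.shape[1]]=a;o[:b.shape[0],416:416+b.shape[1]]=b
c=cv2.imread('pics/t9.png'); c=cv2.resize(c,(416,312)); o[270:582,:416]=c
cv2.imwrite('pics/l9.png',o)
for z in(.154,.106,.1):print(proj(T,(.5150,.1534,z)),proj(S,(.515,.1534,z)))
E
```

```text
28.075 [ 0.41483416 -0.08678437  0.27609153] [0.21357566 0.34587527 0.04865647] 1.0010334592914087
(np.float64(218.88522520954217), np.float64(220.14112889947845)) (np.float64(299.82527682807523), np.float64(164.67427615964428))
(np.float64(221.34476950347457), np.float64(223.39645016570782)) (np.float64(298.57119226978307), np.float64(178.59439320206374))
(np.float64(221.63201572258967), np.float64(223.77663389650553)) (np.float64(298.41896671543094), np.float64(180.28406996222944))
```

View pics/l9.png

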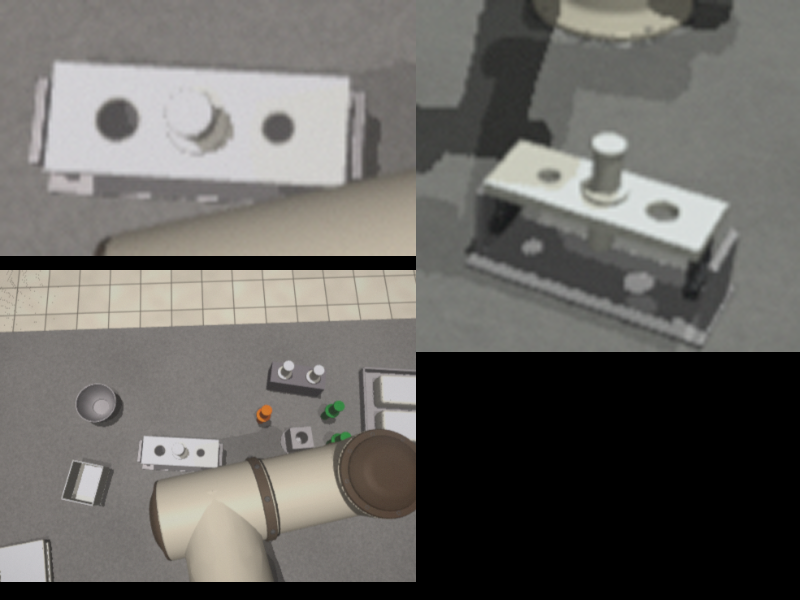

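The pusher's lip is at about (219, 219) in the top view, against a predicted (219, 220). It stands upright with its collar flat on the board. The caddy pushers, bowl and tub are where they were, and the arm is clear.

```bash
python3 -c "
from station import ticket
print(ticket.finish_job())"
```

```text
the job is handed in; nothing more can be done
None
```

The pusher from the steel stand is the 24 mm one. I left it hanging in the middle hole, pushed home and released, and handed the job in at about 28 s of the 54 s allowed.

- **Wide hole:** it went through freely, with the tip about 25 mm out underneath. Feeling sideways along the row gave about 5.5 mm of play, which fits a 24 mm shaft in a 29.4 mm hole. Across the row I read about 6 mm, slightly more than expected; I put this down to the pusher tilting in the grip.
- **Middle hole:** it went through freely, with the tip about 20 mm out.
- **Narrow hole:** it was refused. I pressed with roughly 5 to 7 N and felt around in circles out to about 1.5 mm without it dropping in.
- **Middle hole again:** I pushed it in until the collar met the board at about 5 N, then eased off and let go.

In the last pictures the pusher stands upright with its collar flat on the board, its top within about 1 pixel (around 2 mm) of where it should be. In the last top view the other pushers, the bowl and the tub looked unmoved. The wrist force was near zero with the gripper clear. The push on the board never read above about 7 N. No check failed, and no verdict was reported.

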